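# Seat a circuit board in its cradle and clamp it with the winged key

## Robot

A 7-joint arm with a two-finger parallel gripper is mounted at the origin on the work surface. World frame = base frame: x ahead of the robot, y to its left, z up, the work surface at z = 0. Lengths are in mm, angles in rad, forces in N, time in s.
With the tool pointing down it reaches from about 400 to 900 mm from the base axis. Payload 5.5 kg.
Tool frame: the origin (TCP) lies midway between the tips of the shut fingers; the grasp point (between the pads) lies behind it (r.grasp_offset is the z of the grasp point in the tool frame, in mm); z points along the fingers, y is the line along which they close (so a half turn about z gives the same grasp; the last joint's range is limited). The gripper opens to 92 mm and grips with 3 to 60 N. Pads are 19 mm wide; open, the fingers measure 130 mm over their backs; the gripper's body (75 mm by 190 mm) begins 47 mm behind the grasp point.
Start: joints at [1.385, 0.501, -0.427, 1.55, 0.221, 1.138, -0.21], TCP at [282.057, -585.614, 226.729] pointing down, gripper open.
Joint ranges: [-2.88, 2.88], [-0.31, 2.03], [-1.54, 1.56], [0.2, 2.42], [-1.41, 4.55], [0.19, 2.02], [-2.57, 2.57]. Speed limits (rad/s): [2.57, 2.57, 3.14, 3.14, 3.14, 3.14, 3.14].

## Interface

Orientations are given as a unit quaternion [w, x, y, z].
In Python, from plant import r gives the robot as it stands. The module is installed in compiled form; this text tells all that it offers.
- The arm moves only by the tool servo_tool, never from a script. Its argument "deltas" is a list of rows, each a list of 3 entries, a list of its own where there are three numbers: the opening in per cent of the stroke, from 0 (shut) to 100 (fully open), then the shift along the tool's x, y, z in m, then the turn, a rotation vector about the tool's x, y, z in rad. A call has 1 to 5 rows; each row is the pose to reach, as a shift and turn from the pose commanded when the call began, along the tool's axes at that moment; what a row does not reach only later rows make up. A row lasts 1/8 s, in which the tool goes at most 62.5 mm and 10.7 degrees, less where a joint would pass 70% of its speed; a pose out of reach is approached as far as the arm can. A call with a gripper value outside its range is refused whole. The fingers move at their own pace and stop on an object; the grip force is fixed at half the most. Time passes only in rows, so rows that repeat a pose let the fingers close. It gives the time, the measured TCP pose, the force, the opening and the grip force at its end, in the units of the state.
- r.state(): the state, without advancing time (a new reading comes with each control period).
- r.grab_frame(name): name is "scene" or "top" or "wrist"; returns the picture (400x640x3 uint8, red, green, blue); there is no depth.
- r.camera_params(name): a dict with "fx", "fy", "cx", "cy" (pixels), "k1" (the pictures are not rectified: a ray, as slopes to the right and down, at radius r is drawn at 1 + k1 r^2 times it, then the intrinsics apply), "origin" and "rotation" of the camera in the world; the wrist camera has in their place "T_tool_cam" (4x4, takes a point from camera to tool coordinates, whose origin is the TCP and whose axes are the flange's). Camera axes: x right, y down, z forward; pixel columns grow to the right and rows downward; lengths in mm; the calibration is good to about 2 mm. A picture is of the moment at which its call begins: read the wrist's pose just before it. camera_params takes no time and is no camera call.
- r.finish_job(): hands the job in; it is judged then, once.
The state is a dict: "time": time; "joints": joint angles; "joint_vel": joint speeds; "joint_efforts": joint torques, N m; "ee_pos": TCP position; "ee_rot": TCP orientation; "ft_force": force on the tool from outside, world axes, zero at the start; "torque": the same for the moment, N m; "width": finger opening in mm; "finger_force": force on a finger pad.
Only numpy, scipy, OpenCV 4.12 (cv2) and the standard library are available. Lean on these libraries where they do the work, as an engineer would, in place of code of your own. Each camera call takes 0.05 s, during which the arm holds its last target. There are 200 camera calls.

## Task

Push the circuit board along its cradle until its front edge is fully home against the upright stop plate. Then turn the winged key clockwise, keeping the gripper off the stop plate beside it, until the rubber foot under the clamp arm presses on the board with about 15 N: feel for it, because the board cracks at 30 N. Let go and leave everything else on the bench where it is.

Things in the scene. Friction and masses are not known exactly. Their poses are not given: they have to be found in the camera images.
- cradle: Black-railed board cradle fixed on the bench, its stop plate to the robot's left. Origin on the bench directly under the vertical axis of the winged key; x along the rails from the open near end to the stop plate, z up. A fixed clamp arm 30 mm wide reaches from the stop plate back over the board to x = -18 mm, 78 to 96 mm above the bench. Low cross rods (tops at 19 mm) lie at x = -160 and +30 mm.
- cradle_mouth (a point): Middle of the cradle's open near end, 48 mm above the bench, level with the rail tops, axes as the cradle's. The two rails are 14 mm wide, 48 mm high, inner faces 93 mm apart, and run 212 mm from here towards the stop plate. They carry the board on ledges whose tops are 40 mm above the bench, with 76 mm clear between the ledges.
- stop_plate: Upright aluminium plate of the cradle, 6 mm thick: 121 mm wide up to 65 mm above the bench, then a tongue 70 mm wide, top at 145 mm. Origin at the foot of the face that meets the board, on the cradle's centre line; axes as the cradle's. That face is 36 mm beyond the key's axis, so the wing tips pass it with 6 mm to spare. Neither fingers nor arm may press on it by more than 10 N.
- board: Loose green circuit board 130 x 90 x 4 mm, about 220 g, on the ledges with 1.5 mm play each side, 12 to 30 mm short of the stop. Origin at the centre of its underside, x towards the stop plate. A black heat sink (26 x 50 mm, top 32 mm above the underside) stands 12 to 38 mm in from the near edge. Sliding it takes 1 to 2 N; the push on it must stay below 40 N.
- board_front (a point): Middle of the board's front edge, half way up its thickness: the edge that must meet the stop plate (within 2.5 mm is home).
- board_near (a point): Middle of the board's near edge, half way up its thickness (42 mm above the bench): push here towards the stop plate, along the board's x axis. Between the rails the space before it is free for fingertips down to about 22 mm above the bench.
- plunger: Steel plunger under the clamp arm with the round rubber foot (18 mm across) that it carries. The key drives it down 5 mm per rad of clockwise turn. The foot is screwed on by a differing, unmeasured amount: with the key at 0 it hangs 4 to 10 mm above the board. A spring backs it: once it touches, its press grows 6 N per mm, or 30 N per rad of the key. Wanted: 8 to 26 N.
- key (a joint): Turn of the winged key, rad: 0 fully raised, grows clockwise seen from above, at most 3.6; starts between 0 and 0.5. It stays where it is left. Turning it takes 0.17 N m while the foot is free, and 0.005 N m more for every N of the foot's press. A wrist reading taken when the turn has stopped, still holding, is lower: 0.05 to 0.1 N m free, and about 0.08 more at 15 N.
- key_grip (a point): Centre of the steel key's blade, on its vertical axis, 121 mm above the bench. x along the wings, z up (clockwise is negative about z). Blade 8 mm thick (along y), 60 mm over the wing tips, from 12 mm below to 15 mm above this point (11 in mid-blade); clamp arm's top 25 mm below it. Grasp across the thickness from above, fingers open only about 30 mm to clear the stop plate; turn, regrasp.
There are look-alikes about, which are no part of the job. Several things have the shape of the board; the one meant has the colours described above.

How it is judged:
By the outcome, as a careful person would: the job done as asked, in the order asked, and still so for the second after the job is handed in, with the robot touching nothing.
It also fails if it takes over 72 s, if anything falls off the work surface, if the arm or the gripper's body presses on something with over 40 N, if the wrist force passes 120 N, or if a joint passes its speed limit or range.

## Working session

There is one attempt and no reset: what is moved stays moved. The work goes in short steps, Python scripts to look and compute and a tool call to move; the robot and the scene stay as the last step left them, time stands still between calls to the robot, and variables do not carry over. Pictures are saved under pics/ and viewed, at most 10 in all, crops included, and the job is handed in when it is done.

Besides the shell and the picture viewer there is one more tool, called as name(argument=value, ...) on one line, values as JSON. servo_tool: Moves the arm, as the interface text tells. Its arguments: {"type":"object","properties":{"deltas":{"type":"array"}},"required":["deltas"]}

```bash
mkdir -p pics; python3 - <<'E'
from plant import r
import cv2,numpy as np
for n in ("scene","top"):
    cv2.imwrite(f"pics/{n}0.png",r.grab_frame(n)[:,:,::-1]); p=r.camera_params(n); print(n,p)
p=r.camera_params("wrist");print(p)
s=r.state();print(s,r.grasp_offset)
E
```

```text
scene {'fx': 361.6568290753924, 'fy': 361.6568290753924, 'cx': 319.1816721060576, 'cy': 200.60031768387577, 'k1': -0.008781726232553027, 'origin': array([1039.38015945, -381.97742376,  787.07713802]), 'rotation': array([-0.34884101,  0.83294701,  0.39302883, -0.17331349])}
top {'fx': 467.1376660189893, 'fy': 467.1376660189893, 'cx': 317.08050861338677, 'cy': 201.46205101408194, 'k1': -0.013647070862568136, 'origin': array([ 256.82730276,   78.30981893, 1304.43128416]), 'rotation': array([-0.06126004,  0.71261979, -0.69458954,  0.07723737])}
{'fx': 357.4401978153479, 'fy': 357.4401978153479, 'cx': 324.75350355881994, 'cy': 201.0733499352401, 'k1': -0.0012326482168470985, 'T_tool_cam': array([[-1.59096862e-04, -9.67632099e-01, -2.52365005e-01,
         6.83103072e+01],
       [ 9.99999864e-01, -2.86162862e-05, -5.20701368e-04,
         1.95031961e+00],
       [ 4.96625608e-04, -2.52365053e-01,  9.67631972e-01,
        -1.58111419e+02],
       [ 0.00000000e+00,  0.00000000e+00,  0.00000000e+00,
         1.00000000e+00]])}
{'time': 0.1, 'joints': array([ 1.38522364,  0.50175958, -0.42682367,  1.55131719,  0.22077792,
        1.13831975, -0.21030134]), 'joint_vel': array([ 0.00020009, -0.00114049,  0.00048557, -0.00328245,  0.00015154,
       -0.0013861 ,  0.00126844]), 'joint_efforts': array([-1.15076458e-02, -5.67867529e+01, -5.83873004e+00, -2.79911757e+01,
       -6.91631064e-02,  2.41921598e-02,  6.19745219e-05]), 'ee_pos': array([ 281.7163838 , -585.08308922,  225.79182196]), 'ee_rot': array([-8.63960169e-04,  9.74925310e-01,  2.22530605e-01, -1.51672783e-04]), 'ft_force': array([ 0.22570939,  0.6728502 , -0.63386308]), 'torque': array([ 0.01450265,  0.04549083, -0.01847085]), 'finger_force': 0.0, 'width': 92.00235543954372} -18.8
```

View pics/scene0.png

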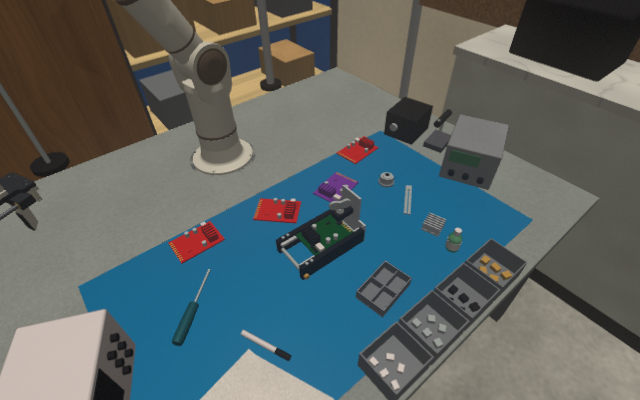

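View pics/top0.png

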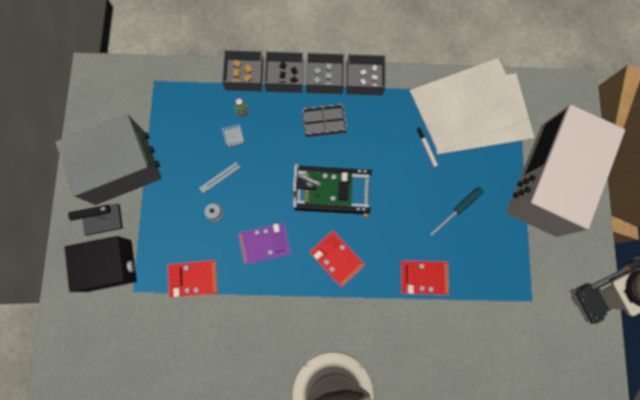

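The green board sits in the cradle at top (332,190) and scene (322,237). The look-alikes are three red boards, at top (192,278), (337,258) and (425,277), and a purple one at (265,243). Only the green one, in the black-railed cradle with a heat sink, fits the description. I'll confirm it in an enlarged crop.

```bash
cat > h.py <<'E'
from plant import r
import numpy as np,cv2
from scipy.spatial.transform import Rotation as R
def q(a): return R.from_quat(a,scalar_first=True)
def cam(n,s=None):
    p=r.camera_params(n)
    if n=="wrist":
        s=s or r.state(); T=p["T_tool_cam"]; Rt=q(s["ee_rot"]).as_matrix()
        return p,Rt@T[:3,:3],Rt@T[:3,3]+s["ee_pos"]
    return p,q(p["rotation"]).as_matrix(),np.array(p["origin"])
def pix2w(n,uv,z,s=None):
    p,Rc,o=cam(n,s); out=[]
    for (u,v),zz in zip(uv,np.broadcast_to(z,len(uv))):
        d=np.array([(u-p["cx"])/p["fx"],(v-p["cy"])/p["fy"]]); m=d.copy()
        for _ in range(5): m=d/(1+p["k1"]*(m@m))
        w=Rc@np.array([*m,1]); out.append(o+w*(zz-o[2])/w[2])
    return np.array(out)
def w2pix(n,P,s=None):
    p,Rc,o=cam(n,s); c=(np.atleast_2d(P)-o)@Rc; m=c[:,:2]/c[:,2:]
    m=m*(1+p["k1"]*(m**2).sum(1,keepdims=True)); return m*[p["fx"],p["fy"]]+[p["cx"],p["cy"]]
def crop(n,name,x0,y0,x1,y1,k):
    im=r.grab_frame(n)[y0:y1,x0:x1,::-1]
    cv2.imwrite(f"pics/{name}.png",cv2.resize(im,None,fx=k,fy=k,interpolation=cv2.INTER_CUBIC))
E
python3 - <<'E'
from h import *
crop("top","topc",282,155,382,225,8)
E
```

```text
(no output)
```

View pics/topc.png

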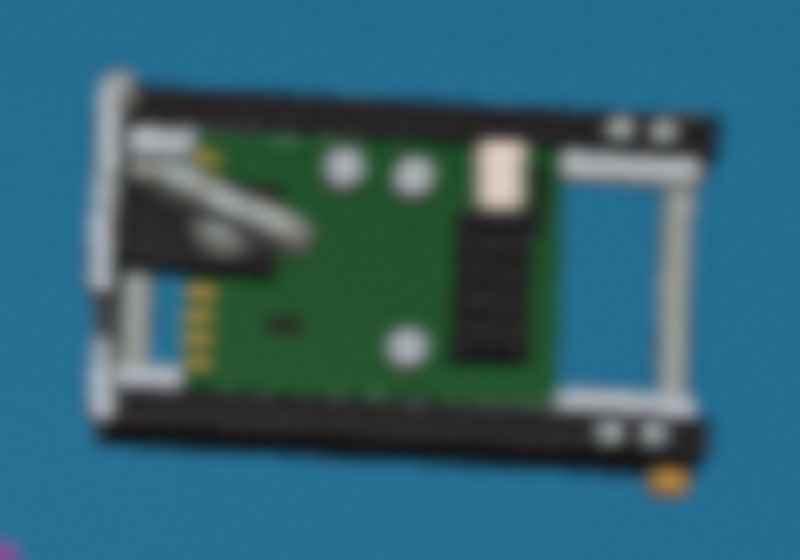

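The crop shows the green board with its black heat sink at (492,290), near the open end on the right. The stop plate is on the left at x≈105, and the key runs from (165,165) to (300,235).

```bash
python3 - <<'E'
from h import *
c=lambda u,v:(282+(u+.5)/8-.5,155+(v+.5)/8-.5)
P=pix2w("top",[c(718,118),c(135,92),c(705,422),c(120,395)],48)
print(P)
B=pix2w("top",[c(557,150),c(555,400)],44);print("board near",B)
K=pix2w("top",[c(140,160),c(310,237)],134);print("key",K,K.mean(0),np.linalg.norm(K[0]-K[1]))
d=P[0]-P[1];d=-d/np.linalg.norm(d); print("axis",d,np.degrees(np.arctan2(d[1],d[0])))
d2=P[3]-P[2];print(np.degrees(np.arctan2(d2[1],d2[0])), np.linalg.norm(P[3]-P[2]))
n=np.array([-d[1],d[0],0]);print("sep",(P[0]-P[2])@n,(P[1]-P[3])@n)
s=r.state();print(q(s["ee_rot"]).as_matrix())
E
```

```text
[[602.60120878 -96.47765222  48.        ]
 [605.84734818 106.89257622  48.        ]
 [494.61871157 -92.04745108  48.        ]
 [498.4366054  108.69612424  48.        ]]
board near [[590.46054007 -40.69744187  44.        ]
 [501.64019763 -40.79572426  44.        ]]
key [[559.29466536 102.61960403 134.        ]
 [535.36827798  47.18346602 134.        ]] [547.33147167  74.90153502 134.        ] 60.379114025374975
axis [ 0.01595969  0.99987264 -0.        ] 89.08553825354039
88.91043669165211 200.77987784014633
sep -108.03944877147396 -107.42584658683933
[[ 9.00957369e-01  4.33907156e-01 -6.32390063e-04]
 [ 4.33907617e-01 -9.00956353e-01  1.35285373e-03]
 [ 1.72570707e-05 -1.49326240e-03 -9.99998885e-01]]
```

servo_tool(deltas=[[0,[0.024,-0.05,0],[0,0,-0.11]],[0,[0.048,-0.1,0],[0,0,-0.22]],[0,[0.072,-0.15,0],[0,0,-0.33]],[0,[0.096,-0.2,0],[0,0,-0.44]],[0,[0.12,-0.25,0],[0,0,-0.55]]])

```text
time: 0.78
ee_pos: [281.5, -306.4, 226.5]
ee_rot: [-0.0, 0.877, 0.481, -0.0]
ft_force: [1.2, 0.7, 0.4]
width: 46.1
finger_force: 0.0
```

servo_tool(deltas=[[0,[0.056,0.016,0.008],[0,0,-0.11]],[0,[0.112,0.032,0.016],[0,0,-0.22]],[0,[0.168,0.048,0.024],[0,0,-0.33]],[0,[0.224,0.064,0.032],[0,0,-0.44]],[0,[0.28,0.08,0.04],[0,0,-0.55]]])

```text
time: 1.4
ee_pos: [501.7, -115.3, 186.4]
ee_rot: [0.0, 0.714, 0.7, -0.0]
ft_force: [0.3, -0.6, 0.2]
width: 0.7
finger_force: 0.0
```

```bash
python3 - <<'E'
from h import *
s=r.state();print(s["joints"],s["ee_pos"],s["ee_rot"],s["ft_force"],s["torque"])
crop("wrist","w1",0,0,640,400,1)
E
```

```text
[ 0.88687471  0.40092867 -0.87075153  1.91721362  0.36576173  0.98949594
 -0.1694459 ] [ 501.657696   -115.25715778  186.4034035 ] [ 1.89521413e-04  7.13885920e-01  7.00261980e-01 -1.30965859e-04] [ 0.2914491  -0.64639801  0.22695475] [-0.04755474 -0.13554249 -0.06615022]
```

View pics/w1.png

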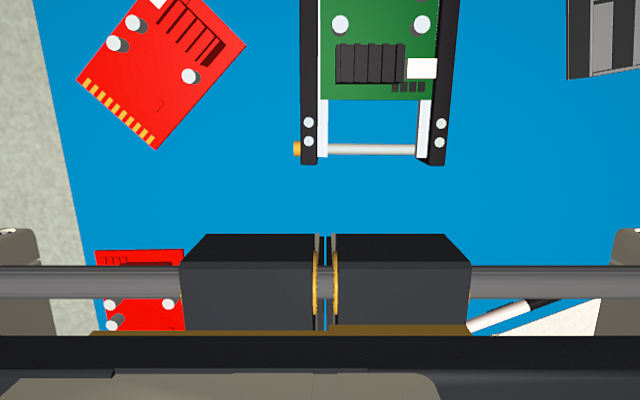

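Wrist view: the mouth's outer rail corners are at about (301,164) and (445,165). The board's near edge is at row 99, columns 320 to 434. The fingers are shut.

```bash
python3 - <<'E'
from h import *
s=r.state()
P=pix2w("wrist",[(301,164),(445,165),(301,1),(460,1)],48,s);print(P,(P[0]+P[1])/2,np.linalg.norm(P[0]-P[1]))
print(pix2w("wrist",[(320,100),(434,98)],44,s))
E
```

```text
[[489.53621295 -85.26052802  48.        ]
 [610.00251992 -87.03329136  48.        ]
 [492.40217638  37.67887985  48.        ]
 [611.9307711   37.02330318  48.        ]] [549.76936644 -86.14690969  48.        ] 120.47935011980985
[[505.89199735 -33.83731757  44.        ]
 [598.30683235 -32.9043753   44.        ]]
```

servo_tool(deltas=[[0,[0.03,0.022,0.02],[0,0,0]],[0,[0.062,0.047,0.05],[0,0,0]],[0,[0.062,0.047,0.1],[0,0,0]],[0,[0.062,0.047,0.14],[0,0,0]],[0,[0.062,0.047,0.154],[0,0,0]]])

```text
time: 2.08
ee_pos: [546.7, -55.2, 30.3]
ee_rot: [-0.002, 0.715, 0.699, -0.001]
ft_force: [-0.4, -0.6, 0.1]
width: 0.5
finger_force: 0.0
```

```bash
python3 - <<'E'
from h import *
s=r.state();print(s["joints"],s["ee_pos"],s["ee_rot"],s["ft_force"],s["torque"])
crop("wrist","w2",0,0,640,400,1)
E
```

```text
[ 0.58906452  0.68289725 -0.69354455  1.92191134  0.61923048  0.76719147
 -0.48167032] [546.71663387 -55.19594991  30.26809612] [-0.00181676  0.71480679  0.69931826 -0.00139028] [-0.42122779 -0.57388717  0.13619947] [-0.04776908 -0.10925894  0.06990897]
```

View pics/w2.png

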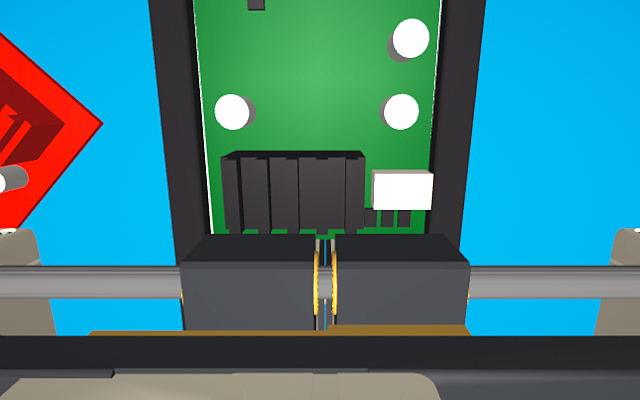

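The board and rails are centred on the gripper: the rail inner edges are at columns 212 and 432 in row 230. The heat sink's near side is at row 232. I'll push slowly.

servo_tool(deltas=[[0,[0.006,0.001,0],[0,0,0]],[0,[0.012,0.002,0],[0,0,0]],[0,[0.018,0.003,0],[0,0,0]],[0,[0.023,0.003,0],[0,0,0]],[0,[0.028,0.003,0],[0,0,0]]])

```text
time: 2.75
ee_pos: [552.2, -31.0, 34.1]
ee_rot: [0.002, 0.716, 0.698, -0.002]
ft_force: [-4.5, -8.8, 5.7]
width: 0.5
finger_force: 4.2
```

servo_tool(deltas=[[0,[0.002,0,0],[0,0,0]],[0,[0.003,0,0],[0,0,0]],[0,[0.004,0,0],[0,0,0]]])

```text
time: 3.12
ee_pos: [552.2, -29.9, 34.1]
ee_rot: [0.003, 0.716, 0.698, -0.004]
ft_force: [-5.0, -14.4, 7.3]
width: 0.0
finger_force: 7.5
```

```bash
python3 - <<'E'
from h import *
s=r.state();print(s["ee_pos"],s["ft_force"],s["torque"],s["joints"])
a=r.grab_frame("wrist")[:,:,::-1]; p=r.grab_frame("scene")[175:285,255:385,::-1]
cv2.imwrite("pics/w3.png",np.hstack([cv2.resize(a[:,140:500],(360,400)),cv2.resize(p,(440,372),interpolation=cv2.INTER_CUBIC) if 0 else cv2.copyMakeBorder(cv2.resize(p,(440,372),interpolation=cv2.INTER_CUBIC),0,28,0,0,0)]))
E
```

```text
[552.20397131 -29.90280009  34.11953125] [ -4.95540416 -14.3541865    7.34601187] [-3.2245545   0.88454266  0.05348173] [ 0.53412125  0.67776349 -0.69164244  1.91567947  0.6226367   0.77578549
 -0.53927041]
```

View pics/w3.png

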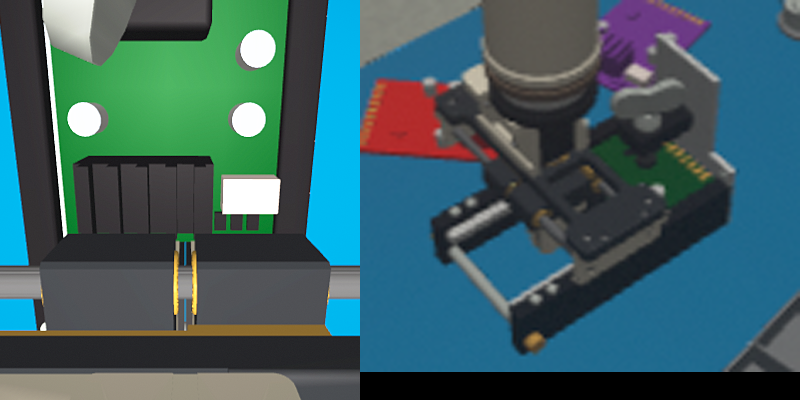

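```bash
python3 - <<'E'
from h import *
crop("scene","s4",318,180,375,240,10)
for y in (100,105,110,115,120,125,130): print(y,(w2pix("scene",[[505,y,44],[550,y,44],[595,y,44]])-[318,180])*10)
E
```

```text
100 [[177.9685707  318.12909026]
 [284.05437267 407.16673072]
 [395.59033539 500.7794419 ]]
105 [[191.1618457  310.06707872]
 [297.34379629 398.70638017]
 [408.96794571 491.8900236 ]]
110 [[204.29842301 302.03964527]
 [310.57462266 390.28320996]
 [422.28499661 483.04065774]]
115 [[217.37865486 294.04657554]
 [323.74722544 381.89698382]
 [435.54188474 474.23108327]]
120 [[230.40289069 286.08765687]
 [336.86197525 373.54746741]
 [448.73900342 465.46104136]]
125 [[243.37147715 278.16267828]
 [349.91923969 365.23442831]
 [461.87674268 456.73027531]]
130 [[256.28475816 270.27143046]
 [362.91938337 356.95763596]
 [474.95548928 448.03853057]]
```

View pics/s4.png

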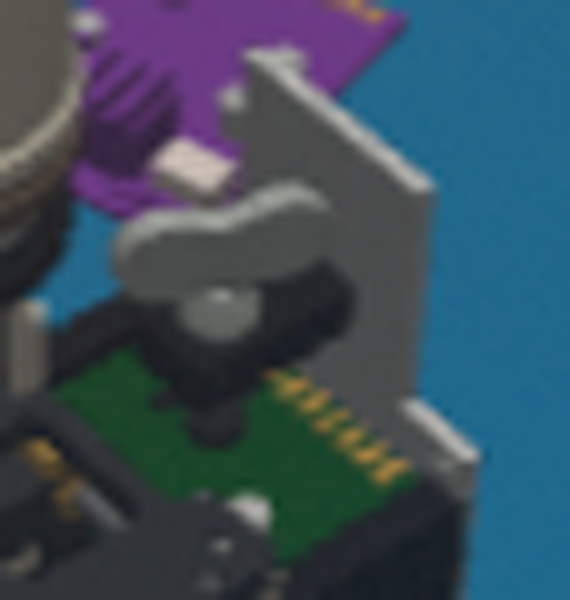

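```bash
python3 - <<'E'
from h import *
c=lambda u,v:(318+(u+.5)/10-.5,180+(v+.5)/10-.5)
print(pix2w("scene",[c(418,193),c(248,60),c(403,405),c(415,470),c(285,372)],[145,145,65,44,44]))
print("key",pix2w("scene",[c(120,245),c(320,200)],[134,134]))
E
```

```text
[[581.47229256 110.86706588 145.        ]
 [515.49736572 111.60851365 145.        ]
 [581.88731437 111.799151    65.        ]
 [588.30191722 111.96137725  44.        ]
 [538.11711453 109.43136238  44.        ]]
key [[538.53304993  47.5268816  134.        ]
 [559.20897975  98.04326314 134.        ]]
```

The stop face is at y≈111 and the board's front edge at 110–112, so the board is home (14 N push). Now I'll back off, rise and look at the key.

servo_tool(deltas=[[0,[-0.015,0,0],[0,0,0]],[0,[-0.035,0,0],[0,0,0]],[0,[-0.035,0,-0.05],[0,0,0]],[0,[-0.035,0,-0.11],[0,0,0]],[0,[-0.035,0,-0.155],[0,0,0]]])

```text
time: 3.9
ee_pos: [552.8, -58.5, 190.5]
ee_rot: [0.001, 0.715, 0.699, 0.001]
ft_force: [1.1, -0.4, 1.0]
width: 0.2
finger_force: 0.0
```

servo_tool(deltas=[[28,[0.03,0,0],[0,0,0.1]],[28,[0.06,0,0],[0,0,0.2]],[28,[0.085,0,0],[0,0,0.3]],[28,[0.09,0,0],[0,0,0.35]],[28,[0.09,0,0],[0,0,0.35]]])

```text
time: 4.53
ee_pos: [554.1, 32.2, 188.2]
ee_rot: [0.0, 0.825, 0.565, 0.001]
ft_force: [0.5, -0.3, 0.5]
width: 25.6
finger_force: 0.0
```

```bash
python3 - <<'E'
from h import *
s=r.state();print(s["time"],s["ee_pos"],s["ee_rot"],s["ft_force"],s["torque"],s["joints"],s["width"])
crop("wrist","w5",0,0,640,400,1.25)
E
```

```text
4.525 [554.08282486  32.21685857 188.15688451] [1.23853127e-04 8.25125327e-01 5.64949469e-01 5.25233269e-04] [ 0.51576488 -0.32749872  0.46909135] [-0.03029115 -0.05481238  0.0351575 ] [ 0.51708838  0.45349136 -0.79315052  1.82258598  0.3746801   1.02094595
 -0.7952263 ] 25.642283960058915
```

View pics/w5.png

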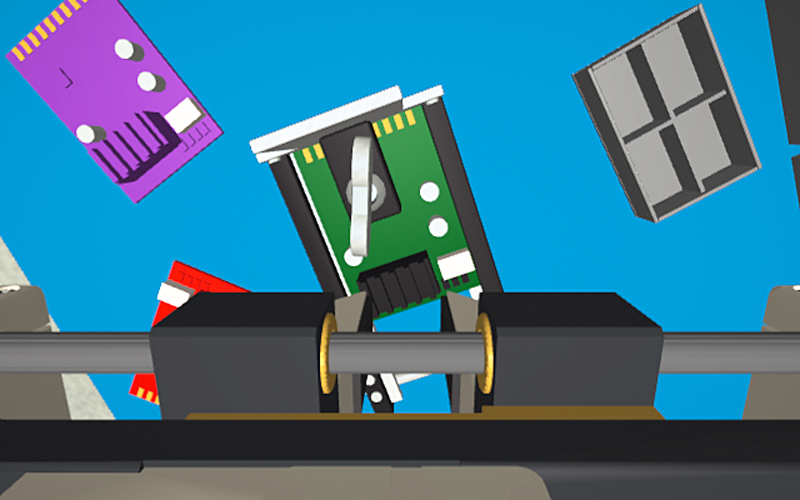

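Wrist view: the key's blade runs from (362,138) at the far tip to about (358,233) at the near tip's top edge, with the hub at about (365,190). The stop plate's tongue runs from (255,148) to (400,95).

```bash
python3 - <<'E'
from h import *
s=r.state()
c=lambda u,v:((u+.5)/1.25-.5,(v+.5)/1.25-.5)
K=pix2w("wrist",[c(362,137),c(358,234)],136,s);print(K,K.mean(0),np.linalg.norm(K[0]-K[1]))
d=K[0]-K[1];a=np.arctan2(d[1],d[0]);print("key ang",np.degrees(a))
X=q(s["ee_rot"]).as_matrix();tx=np.degrees(np.arctan2(X[1,0],X[0,0]));print("toolx",tx)
print("tongue",pix2w("wrist",[c(257,150),c(400,96)],145,s))
print("hub",pix2w("wrist",[c(365,192)],96,s))
E
```

```text
[[560.9766795   99.54340551 136.        ]
 [541.76339162  58.51452994 136.        ]] [551.37003556  79.02896772 136.        ] 45.3047355285988
key ang 64.90691941585536
toolx 68.76896769348798
tongue [[516.67086455 110.86928395 145.        ]
 [583.42800065 109.0301303  145.        ]]
hub [[547.44242824  72.69074717  96.        ]]
```

servo_tool(deltas=[[28,[0,0,0],[0,0,-0.18]],[28,[0,0,0],[0,0,-0.36]],[28,[0,0,0],[0,0,-0.54]],[28,[0,0,0],[0,0,-0.72]],[28,[0,0,0],[0,0,-0.9]]])

```text
time: 5.2
ee_pos: [554.0, 30.5, 187.8]
ee_rot: [0.0, 0.496, 0.868, 0.0]
ft_force: [0.0, -0.4, -0.8]
width: 25.8
finger_force: 0.0
```

servo_tool(deltas=[[28,[0,0,0],[0,0,-0.18]],[28,[0,0,0],[0,0,-0.36]],[28,[0,0,0],[0,0,-0.54]],[28,[0,0,0],[0,0,-0.72]],[28,[0,0,0],[0,0,-0.9]]])

```text
time: 5.82
ee_pos: [554.0, 30.3, 187.7]
ee_rot: [0.0, 0.069, 0.998, -0.0]
ft_force: [0.4, 0.3, -0.2]
width: 26.0
finger_force: 0.0
```

servo_tool(deltas=[[28,[0,0,0],[0,0,-0.18]],[28,[0,0,0],[0,0,-0.36]],[28,[0,0,0],[0,0,-0.54]],[28,[0,0,0],[0,0,-0.72]],[28,[0,0,0],[0,0,-0.9]]])

```text
time: 6.45
ee_pos: [554.1, 30.2, 187.6]
ee_rot: [0.0, -0.372, 0.928, -0.0]
ft_force: [1.1, 1.1, -0.5]
width: 26.0
finger_force: 0.0
```

servo_tool(deltas=[[28,[0,0,0],[0,0,-0.13]],[28,[0,0,0],[0,0,-0.26]],[28,[0,0,0],[0,0,-0.4]],[28,[0,0,0],[0,0,-0.4]]])

```text
time: 6.95
ee_pos: [553.9, 30.6, 187.4]
ee_rot: [0.0, -0.546, 0.838, 0.0]
ft_force: [0.2, 0.8, 0.1]
width: 25.9
finger_force: 0.0
```

```bash
cat > st.py <<'E'
from h import *
s=r.state();X=q(s["ee_rot"]).as_matrix()
print(s["time"],s["ee_pos"].round(1),"tx",np.degrees(np.arctan2(X[1,0],X[0,0])).round(2),"F",s["ft_force"].round(1),"T",s["torque"].round(3),"q",s["joints"].round(2),s["width"])
E
python3 - <<'E'
from st import *
print("to go, tool axes",X.T@(np.array([548.3,74,150])-s["ee_pos"]))
E
```

```text
6.95 [553.9  30.6 187.4] tx -113.82 F [0.2 0.8 0.1] T [ 0.188 -0.025  0.058] q [ 0.85  0.85 -1.44  1.81  0.88  1.31  1.91] 25.942308157679726
to go, tool axes [-37.39061277  22.63537631  37.47243736]
```

servo_tool(deltas=[[28,[-0.02,0.012,0.01],[0,0,0]],[28,[-0.037,0.0226,0.02],[0,0,0]],[28,[-0.037,0.0226,0.04],[0,0,0]],[28,[-0.037,0.0226,0.047],[0,0,0]],[28,[-0.037,0.0226,0.047],[0,0,0]]])

```text
time: 7.58
ee_pos: [547.8, 73.3, 139.8]
ee_rot: [-0.001, -0.546, 0.838, 0.0]
ft_force: [-0.5, 0.8, -0.6]
width: 25.8
finger_force: 0.0
```

```bash
python3 - <<'E'
from st import *
crop("scene","s6",310,170,380,240,8)
def fw(v): return ((w2pix("scene",[s["ee_pos"]+X@np.array(v)])-[310,170])*8).round()
print(fw([0,0,0]),fw([0,13,0]),fw([0,-13,0]),"to go",X.T@(np.array([548.3,74,106])-s["ee_pos"]))
E
```

```text
7.575 [547.8  73.3 139.8] tx -113.82 F [-0.5  0.8 -0.6] T [ 0.159 -0.077 -0.022] q [ 0.74  0.89 -1.37  1.86  0.93  1.24  1.8 ] 25.82235374000621
[[236. 239.]] [[224. 212.]] [[249. 266.]] to go [-0.85703948 -0.18828903 33.84372283]
```

View pics/s6.png

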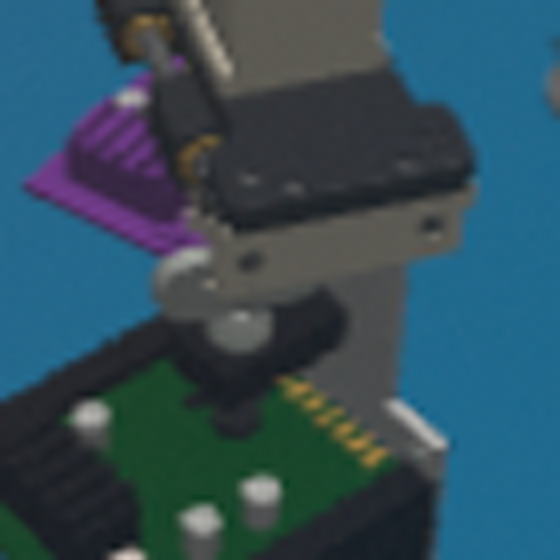

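The scene view shows the finger just above and in front of the key, with the wing tip at (185,285). The board's gold edge is still against the plate. Descending.

servo_tool(deltas=[[28,[-0.0005,0,0.006],[0,0,0]],[28,[-0.0005,0,0.012],[0,0,0]],[28,[-0.0005,0,0.016],[0,0,0]],[28,[-0.0005,0,0.018],[0,0,0]]])

```text
time: 8.12
ee_pos: [548.0, 75.1, 122.4]
ee_rot: [-0.0, -0.547, 0.837, 0.0]
ft_force: [0.5, 0.3, -0.4]
width: 25.7
finger_force: 0.0
```

No contact, so I'll go down to z≈106 and close.

servo_tool(deltas=[[28,[0,0,0.006],[0,0,0]],[28,[0,0,0.011],[0,0,0]],[28,[0,0,0.015],[0,0,0]],[28,[0,0,0.015],[0,0,0]]])

```text
time: 8.62
ee_pos: [547.9, 75.1, 107.4]
ee_rot: [-0.0, -0.547, 0.837, 0.0]
ft_force: [-0.4, 0.8, 0.5]
width: 25.6
finger_force: 0.0
```

servo_tool(deltas=[[14,[0,0,0],[0,0,0]],[10,[0,0,0],[0,0,0]],[7,[0,0,0],[0,0,0]],[0,[0,0,0],[0,0,0]],[0,[0,0,0],[0,0,0]]])

```text
time: 9.25
ee_pos: [547.2, 75.9, 108.2]
ee_rot: [-0.0, -0.547, 0.837, 0.001]
ft_force: [-3.6, 1.1, 5.3]
width: 8.1
finger_force: 31.0
```

```bash
python3 st.py
```

```text
9.25 [547.2  75.9 108.2] tx -113.66 F [-3.6  1.1  5.3] T [ 0.274  0.842 -0.115] q [ 0.72  0.92 -1.33  1.88  0.98  1.2   1.77] 8.095914592330402
```

servo_tool(deltas=[[0,[0,0,0],[0,0,0.06]],[0,[0,0,0],[0,0,0.12]],[0,[0,0,0],[0,0,0.18]],[0,[0,0,0],[0,0,0.24]],[0,[0,0,0],[0,0,0.3]]])

```text
time: 9.88
ee_pos: [547.5, 75.8, 108.2]
ee_rot: [-0.0, -0.415, 0.91, 0.0]
ft_force: [-3.5, 0.9, 4.9]
width: 8.1
finger_force: 31.0
```

```bash
python3 st.py
```

```text
9.875 [547.5  75.8 108.2] tx -130.92 F [-3.5  0.9  4.9] T [0.261 0.611 0.173] q [ 0.7   0.87 -1.28  1.88  0.93  1.16  1.5 ] 8.05573666106595
```

servo_tool(deltas=[[0,[0,0,0],[0,0,0]],[0,[0,0,0],[0,0,0]]])

```text
time: 10.12
ee_pos: [547.5, 75.8, 108.2]
ee_rot: [-0.0, -0.417, 0.909, 0.0]
ft_force: [-4.8, 1.0, 7.2]
width: 7.8
finger_force: 31.1
```

```bash
python3 st.py
```

```text
10.125 [547.5  75.8 108.2] tx -130.77 F [-4.8  1.   7.2] T [ 0.347  0.915 -0.096] q [ 0.7   0.88 -1.28  1.88  0.93  1.16  1.5 ] 7.768121376250355
```

servo_tool(deltas=[[0,[0,0,0],[0,0,0.05]],[0,[0,0,0],[0,0,0.1]],[0,[0,0,0],[0,0,0.15]]])

```text
time: 10.5
ee_pos: [547.7, 75.7, 108.2]
ee_rot: [-0.0, -0.347, 0.938, 0.0]
ft_force: [-4.0, 0.1, 6.8]
width: 8.0
finger_force: 31.1
```

```bash
python3 st.py
```

```text
10.5 [547.7  75.7 108.2] tx -139.43 F [-4.   0.1  6.8] T [0.329 0.841 0.167] q [ 0.69  0.85 -1.26  1.88  0.91  1.14  1.36] 8.017865248784258
```

servo_tool(deltas=[[0,[0,0,0],[0,0,0.05]],[0,[0,0,0],[0,0,0.1]],[0,[0,0,0],[0,0,0.15]]])

```text
time: 10.88
ee_pos: [547.7, 75.6, 108.2]
ee_rot: [-0.0, -0.275, 0.961, 0.0]
ft_force: [-3.9, 0.5, 7.1]
width: 7.7
finger_force: 31.1
```

```bash
python3 st.py
```

```text
10.875 [547.7  75.6 108.2] tx -148.03 F [-3.9  0.5  7.1] T [0.244 0.773 0.162] q [ 0.68  0.83 -1.23  1.88  0.89  1.12  1.23] 7.729229442933184
```

servo_tool(deltas=[[0,[0,0,0],[0,0,0.05]],[0,[0,0,0],[0,0,0.1]],[0,[0,0,0],[0,0,0.15]]])

```text
time: 11.25
ee_pos: [547.8, 75.4, 108.2]
ee_rot: [-0.0, -0.203, 0.979, -0.0]
ft_force: [-3.7, -0.7, 6.4]
width: 8.0
finger_force: 31.1
```

```bash
python3 st.py
```

```text
11.25 [547.8  75.4 108.2] tx -156.63 F [-3.7 -0.7  6.4] T [0.113 0.754 0.174] q [ 0.67  0.81 -1.2   1.88  0.86  1.1   1.1 ] 7.950578653359591
```

servo_tool(deltas=[[0,[0,0,0],[0,0,0.05]],[0,[0,0,0],[0,0,0.1]],[0,[0,0,0],[0,0,0.15]]])

```text
time: 11.62
ee_pos: [547.8, 75.3, 108.2]
ee_rot: [-0.0, -0.129, 0.992, -0.0]
ft_force: [-4.2, 0.4, 7.0]
width: 7.5
finger_force: 31.1
```

```bash
python3 st.py
```

```text
11.625 [547.8  75.3 108.2] tx -165.23 F [-4.2  0.4  7. ] T [0.086 0.726 0.141] q [ 0.66  0.79 -1.18  1.88  0.84  1.08  0.96] 7.520881846295992
```

servo_tool(deltas=[[0,[0,0,0],[0,0,0.05]],[0,[0,0,0],[0,0,0.1]],[0,[0,0,0],[0,0,0.15]]])

```text
time: 12.0
ee_pos: [547.9, 75.2, 108.2]
ee_rot: [-0.0, -0.054, 0.999, -0.0]
ft_force: [-4.6, -0.2, 6.4]
width: 7.7
finger_force: 31.1
```

```bash
python3 st.py
```

```text
12.0 [547.9  75.2 108.2] tx -173.83 F [-4.6 -0.2  6.4] T [-0.033  0.683  0.141] q [ 0.64  0.77 -1.15  1.88  0.81  1.06  0.83] 7.728057845337441
```

servo_tool(deltas=[[0,[0,0,0],[0,0,0.05]],[0,[0,0,0],[0,0,0.1]],[0,[0,0,0],[0,0,0.15]]])

```text
time: 12.38
ee_pos: [547.9, 75.0, 108.2]
ee_rot: [-0.0, 0.021, 1.0, -0.0]
ft_force: [-4.0, -1.7, 5.7]
width: 7.6
finger_force: 31.1
```

```bash
python3 st.py
```

```text
12.375 [547.9  75.  108.2] tx 177.57 F [-4.  -1.7  5.7] T [-0.046  0.717  0.172] q [ 0.63  0.75 -1.12  1.88  0.79  1.04  0.7 ] 7.631510953980576
```

servo_tool(deltas=[[0,[0,0,0],[0,0,0.05]],[0,[0,0,0],[0,0,0.1]],[0,[0,0,0],[0,0,0.15]]])

```text
time: 12.75
ee_pos: [547.9, 74.9, 108.2]
ee_rot: [-0.0, 0.096, 0.995, -0.001]
ft_force: [-3.4, -1.3, 7.2]
width: 7.6
finger_force: 31.1
```

```bash
python3 st.py
```

```text
12.75 [547.9  74.9 108.2] tx 168.98 F [-3.4 -1.3  7.2] T [-0.183  0.701  0.159] q [ 0.61  0.73 -1.09  1.88  0.76  1.02  0.57] 7.550261700456841
```

servo_tool(deltas=[[0,[0,0,0],[0,0,0.05]],[0,[0,0,0],[0,0,0.1]],[0,[0,0,0],[0,0,0.15]]])

```text
time: 13.12
ee_pos: [547.8, 74.7, 108.2]
ee_rot: [-0.0, 0.17, 0.985, -0.001]
ft_force: [-4.7, -1.1, 7.7]
width: 7.8
finger_force: 31.1
```

```bash
python3 st.py
```

```text
13.125 [547.8  74.7 108.2] tx 160.38 F [-4.7 -1.1  7.7] T [-0.173  0.729  0.152] q [ 0.6   0.71 -1.06  1.88  0.74  1.01  0.44] 7.7670829246610005
```

servo_tool(deltas=[[0,[0,0,0],[0,0,0.05]],[0,[0,0,0],[0,0,0.1]],[0,[0,0,0],[0,0,0.15]]])

```text
time: 13.5
ee_pos: [547.8, 74.6, 108.2]
ee_rot: [-0.0, 0.244, 0.97, -0.001]
ft_force: [-4.3, -1.4, 8.0]
width: 7.5
finger_force: 31.1
```

```bash
python3 st.py
```

```text
13.5 [547.8  74.6 108.2] tx 151.79 F [-4.3 -1.4  8. ] T [-0.272  0.807  0.188] q [ 0.58  0.69 -1.03  1.88  0.71  0.99  0.31] 7.48208395419215
```

servo_tool(deltas=[[0,[0,0,0],[0,0,0.05]],[0,[0,0,0],[0,0,0.1]]])

```text
time: 13.75
ee_pos: [547.8, 74.5, 108.2]
ee_rot: [-0.0, 0.292, 0.956, -0.001]
ft_force: [-3.5, -2.0, 8.7]
width: 7.9
finger_force: 31.1
```

```bash
python3 st.py
```

```text
13.75 [547.8  74.5 108.2] tx 146.06 F [-3.5 -2.   8.7] T [-0.298  0.857  0.212] q [ 0.57  0.68 -1.01  1.88  0.69  0.98  0.22] 7.8930374422485885
```

servo_tool(deltas=[[0,[0,0,0],[0,0,0.05]],[0,[0,0,0],[0,0,0.1]]])

```text
time: 14.0
ee_pos: [547.7, 74.4, 108.2]
ee_rot: [-0.0, 0.339, 0.941, -0.001]
ft_force: [-4.3, -2.3, 7.9]
width: 7.9
finger_force: 31.1
```

```bash
python3 st.py
```

```text
14.0 [547.7  74.4 108.2] tx 140.33 F [-4.3 -2.3  7.9] T [-0.335  0.91   0.218] q [ 0.55  0.67 -0.99  1.88  0.68  0.97  0.14] 7.931501203471678
```

servo_tool(deltas=[[0,[0,0,0],[0,0,0.04]],[0,[0,0,0],[0,0,0.08]]])

```text
time: 14.25
ee_pos: [547.6, 74.4, 108.2]
ee_rot: [-0.0, 0.376, 0.926, -0.001]
ft_force: [-5.1, -2.6, 8.4]
width: 7.6
finger_force: 31.2
```

```bash
python3 st.py
```

```text
14.25 [547.6  74.4 108.2] tx 135.77 F [-5.1 -2.6  8.4] T [-0.363  0.903  0.26 ] q [ 0.54  0.66 -0.97  1.88  0.66  0.96  0.07] 7.563983609744583
```

servo_tool(deltas=[[0,[0,0,0],[0,0,0]],[0,[0,0,0],[0,0,0]]])

```text
time: 14.5
ee_pos: [547.6, 74.3, 108.2]
ee_rot: [-0.0, 0.376, 0.927, -0.001]
ft_force: [-4.0, -2.6, 7.6]
width: 7.9
finger_force: 31.2
```

```bash
python3 st.py; python3 -c "
from h import *
for i in range(4): r.grab_frame('top'); print(r.state()['torque'][2].round(3))"
```

```text
14.5 [547.6  74.3 108.2] tx 135.82 F [-4.  -2.6  7.6] T [-0.368  0.923  0.085] q [ 0.54  0.66 -0.97  1.88  0.66  0.96  0.07] 7.898683575940543
0.102
0.099
0.011
0.114
```

Moving torque rises above the free 0.16 N m at about 0.15 N m per rad. The fit gives about 16 N now, so I'll let go, rise straight up and move away.

servo_tool(deltas=[[20,[0,0,0],[0,0,0]],[20,[0,0,0],[0,0,0]],[20,[0,0,0],[0,0,0]],[20,[0,0,-0.01],[0,0,0]],[20,[0,0,-0.03],[0,0,0]]])

```text
time: 15.32
ee_pos: [547.6, 75.0, 138.2]
ee_rot: [-0.001, 0.377, 0.926, -0.0]
ft_force: [0.5, 1.1, -0.2]
width: 18.5
finger_force: 0.0
```

servo_tool(deltas=[[20,[0,0,-0.03],[0,0,0]],[20,[0,0,-0.07],[0,0,0]],[20,[0,0,-0.12],[0,0,0]],[20,[0.04,0.04,-0.14],[0,0,0]],[20,[0.08,0.08,-0.14],[0,0,0]]])

```text
time: 15.95
ee_pos: [548.4, 189.1, 281.7]
ee_rot: [0.002, 0.379, 0.926, 0.002]
ft_force: [0.4, 0.0, 0.1]
width: 18.4
finger_force: 0.0
```

```bash
python3 st.py
```

```text
15.95 [548.4 189.1 281.7] tx 135.52 F [0.4 0.  0.1] T [ 0.096 -0.114 -0.034] q [ 0.43  0.51 -1.11  1.66  0.48  1.27  0.02] 18.355533182062874
```

servo_tool(deltas=[[20,[0,0,0],[0,0,0]],[20,[0,0,0],[0,0,0]]])

```text
time: 16.2
ee_pos: [546.7, 188.3, 278.6]
ee_rot: [0.001, 0.376, 0.926, -0.0]
ft_force: [0.1, -1.6, -0.7]
width: 18.2
finger_force: 0.0
```

```bash
python3 -c "
from h import *
crop('scene','s9',300,175,380,240,9)"
```

```text
(no output)
```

View pics/s9.png

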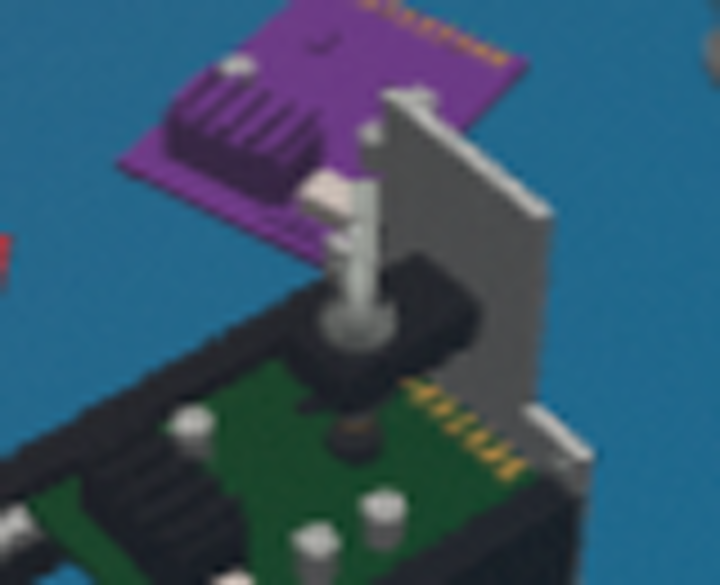

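The foot rests on the board at (355,440), the gold edge is against the plate, the key has turned, and the robot is clear. Handing in.

```bash
python3 -c "
from plant import r
print(r.finish_job())"
```

```text
the job is handed in; nothing more can be done
None
```

The board is home against the stop plate, the key is turned to about 2.32 rad with the foot pressing an estimated 16 N (from wrist torque, good to a few newtons), the gripper is clear, and the job was handed in at about 16 s; no verdict was returned.

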